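# Stow the crank key, shut the guard and release the stop selector

### The job

The press has been cranked by hand and must be put back in service. Pull the crank key out of its socket in the grey housing and hang it by its handle in the fork rack, swing the housing's guard lid fully shut, then press the sprung knob on the sloping desk down and turn it clockwise, as you look at it, to the other mark so that it springs back up there. Leave the tin, the jar, the wood offcut and the tape roll where they stand.

Things in the scene. Friction and masses are not known exactly. Their poses are not given: they have to be found in the camera images.
- housing: Fixed grey open-topped box, 150 x 150 mm, 100 mm high, 5 mm walls; its yaw varies. Origin: centre of its underside; x to the far side, where the lid is hinged, z up. In its middle stands a steel socket block 60 x 60 mm, top 55 mm above the bench, with a round upright hole 20 mm wide and 45 mm deep; the crank key stands in it.
- guard (a joint): Angle of the housing's aluminium guard lid (150 x 150 x 6 mm) in rad: 0 = shut and flat on the housing, 1.6 to 1.8 at the start (standing up at the far side); at most 1.9. A stiff friction hinge (about 0.17 N m) keeps it where it is left; it does not fall. It cannot shut while the key stands in the socket.
- guard_hinge (a point): On the lid's hinge line, middle of its width, at the housing's far top edge (100 mm high). The frame turns with the lid: -x points from the hinge to the lid's free edge (150 mm away), z is its outer face normal (up when shut, away from the robot when open), y runs along the hinge (the housing's y); opening is a positive turn about y.
- guard_handle (a point): Middle of the round steel bar handle on the lid's outer face: 75 mm long, along y, 11 mm thick, on two short end posts. In the hinge frame at (-120, 0, 41) mm. Same axes as guard_hinge. Pushing it from outside (against z) shuts the lid.
- key: Loose steel crank key, 0.2 to 0.45 kg: round stem 16 mm thick, 120 mm long, below a flat black handle plate 100 mm long (key's x), 18 mm thick (y), 40 mm high. Origin: centre of the stem's lower end; z along the stem to the handle. At the start it stands in the socket, lower end 10 mm above the bench, yaw within 0.7 rad of the housing's, leaning under 6 degrees.
- key_grip (a point): Point on the key's axis in the handle plate, 148 mm above the stem's lower end and 12 mm below the handle's top: where to grip it, fingers closing along the key's y.
- key_neck (a point): Point on the key's axis where the stem meets the underside of the handle plate, 120 mm above its lower end. It has to end at the level of the prongs' tops.
- rack: Fixed steel fork rack, yaw varies. Origin: centre of the underside of its 140 x 110 x 12 mm base. Two level prongs run along x from the mouth (x -63 mm, robot side) to a back plate (x 45 mm, 150 mm high). Prong tops 150 mm up; gap 30 mm (y -15 to 15), prongs 14 mm wide, with a lip 7 mm high at x -63 to -55. The stem enters the gap at the mouth; the handle lies across both prongs behind the lips.
- rack_seat (a point): Middle of the resting place: in the gap, level with the prong tops, 150 mm above the bench, at x = -5 mm in the rack's frame. Same axes as the rack.
- desk: Fixed white wedge-shaped control desk, 150 x 150 mm, 40 mm high in front, 127 mm behind, yaw varies. Origin: centre of its underside, x to its high side. Its front (-x) looks roughly away from the robot; the face slopes 30 degrees to the front, with the knob in the middle (83 mm up) and two black marks 53 mm from the knob's axis, 0.6 rad left and 0.6 rad right of straight up the slope.
- selector_grip (a point): Grip point of the knob, on its axis, 49 mm out from the face. z points out of the face (30 degrees from vertical, towards the desk's -x), x along the grip bar to its pointer end (black line). Knob: black disc 68 mm wide, top 25 mm below this point, with a straight grey grip bar 64 mm long (x), 16 mm thick (y), 36 mm high, outer end 11 mm beyond this point. Moves with the knob.
- selector_pointer (a point): Pointer end of the grip bar, on its outer end: 32 mm from the knob's axis. It points at the left mark at the start and must point at the right mark at the end.
- selector_press (a joint): How far the knob is pressed in, m: 0 = sprung out, 0.010 = fully in. The spring takes 4 N at the start of travel and 11 N fully in.
- selector_turn (a joint): Knob angle, rad, growing clockwise seen looking at the knob (negative about the grip point's z): near 0 at the start (left mark), 1.2 = right mark and stop. Locked at each mark (0.05 rad of play) until pressed in by more than 7 mm; let go between the marks it stays in, let go within 0.05 rad of 1.2 it springs out and locks.
- tin: Bystander: open steel tin, 72 mm across, 85 mm high, origin under its centre.
- jar: Bystander: clear jar with a white cap, 60 mm across, 90 mm high, origin under its centre.
- offcut: Bystander: wood offcut 110 x 55 x 40 mm, origin under its centre.
- tape: Bystander: cardboard-coloured tape roll, 100 mm across, 45 mm high, origin under its centre.
There are look-alikes about, which are no part of the job. What is shaped like the rack but blue or red is not meant.

How it is judged (in metres and radians):
On the way, in this order (a step that is already met when the one before it is completed fails the run):
1. the key is drawn out of the socket, its lower end above the housing's rim (z of key in the frame of housing above 0.1 m), for 0.1 s.
2. the key hangs in the fork rack, its handle across the prongs (x of key_neck in the frame of rack between -0.045 and 0.036 m and y of key_neck in the frame of rack between -0.014 and 0.014 m and z of key_neck in the frame of rack between 0.145 and 0.157 m and angle between key's own z axis and vertical below 0.15 rad and angle between the x axis of key and the y axis of rack, either way round below 0.5 rad), for 0.2 s.
3. the guard lid is shut, with the key still hanging (all of step 2 and value of joint guard below 0.06 rad), for 0.2 s.
4. the knob is pressed in and being turned, the lid still shut (value of joint selector_press above 0.006 m and value of joint selector_turn above 0.3 rad and value of joint guard below 0.06 rad).
5. the knob has sprung back out at the other mark (value of joint selector_turn above 1.08 rad and value of joint selector_press below 0.002 m), for 0.2 s.
At the end, for the whole second after the job is handed in: Key hangs still in the rack: neck -45 to 36 mm along the rack's x, within 14 mm of the gap's middle, 145 to 157 mm up, stem within 0.15 rad of upright, handle within 0.5 rad of square across the prongs. Lid shut to under 0.06 rad. Knob past 1.08 rad and sprung out to within 2 mm (all of step 3 and all of step 5 and linear speed of key below 0.03 m/s); the robot touches nothing.
It fails at once if the knob is forced round without being pressed in (value of joint selector_turn between 0.14 and 1.05 rad and value of joint selector_press below 0.005 m).
It fails at once if the tin is moved more than 25 mm (distance of tin from where it was at the start of the episode above 0.025 m).
It fails at once if the jar is moved more than 25 mm (distance of jar from where it was at the start of the episode above 0.025 m).
It fails at once if the offcut is moved more than 25 mm (distance of offcut from where it was at the start of the episode above 0.025 m).
It fails at once if the tape is moved more than 25 mm (distance of tape from where it was at the start of the episode above 0.025 m).
It also fails if it takes over 72 s, if anything falls off the work surface, if the arm or the gripper's body presses on something with over 40 N, if the wrist force passes 120 N, or if a joint passes its speed limit or range.

### The arm

A 7-joint arm with a two-finger parallel gripper is mounted at the origin on the work surface. World frame = base frame: x ahead of the robot, y to its left, z up, the work surface at z = 0. Lengths are in mm, angles in rad, forces in N, time in s.
With the tool pointing down it reaches from about 400 to 875 mm from the base axis. Payload 4.4 kg.
Tool frame: the origin (TCP) lies between the finger pads; the fingertips stand 17 mm ahead of it and the grasp point (between the pads) lies 2 mm behind it; z points along the fingers, y is the line along which they close (so a half turn about z gives the same grasp; the last joint's range is limited). The gripper opens to 85 mm and grips with 20 to 120 N. Pads are 22 mm wide; open, the fingers measure 114 mm over their backs; the gripper's body (76 mm by 85 mm) begins 54 mm behind the grasp point. The pads swing forward as they close: fully open they stand 13 mm farther back than shut.
Start: joints at [1.036, 0.628, 0.038, 1.517, -0.027, 0.996, -0.02], TCP at [293.708, -579.873, 248.313] pointing down, gripper open.
Joint ranges: [-3.06, 3.06], [-0.37, 2.12], [-1.25, 1.32], [0.18, 2.47], [-1.1, 4.24], [0.23, 1.98], [-2.94, 2.94]. Speed limits (rad/s): [2.57, 2.57, 3.14, 3.14, 3.14, 3.14, 3.14].

### API

Orientations are given as [roll, pitch, yaw] about the fixed x, y, z axes, in that order (R = Rz(yaw) Ry(pitch) Rx(roll)).
In Python, from cell import sensors, get_image, ctrl gives the robot as it stands.
- The arm moves only by the tool send_rows, never from a script. Its argument "series" is a list of rows, each a list of 3 entries, a list of its own where there are three numbers: the finger opening in mm, from 0 to 85.4, then the shift along the world's x, y, z in units of 60 mm (1.0 is 60 mm), then the turn, a rotation vector about the world's x, y, z in units of 5 degrees (1.0 is 5 degrees). A call has 1 to 8 rows; each row shifts and turns the commanded pose from where the row before left it; what a row does not reach is not made up. A row lasts 1/8 s, in which the tool goes at most 62.5 mm and 10.7 degrees, less where a joint would pass 70% of its speed; a pose out of reach is approached as far as the arm can. A call is refused whole if a number of a shift passes 1 or a number of a turn 1, either way. A call with a gripper value outside its range is refused whole. The fingers move at their own pace and stop on an object; the grip force is fixed at half the most. Time passes only in rows, so rows that do not move let the fingers close. It gives the time, the measured TCP pose, the force, the opening and the grip force at its end, in the units of the state.
- sensors.read_state(): the state, without advancing time (a new reading comes with each control period).
- get_image(name): name is "scene" or "top"; returns a dict with "img" (480x640x3 uint8, red, green, blue), "depth" (480x640 float32, mm along the optical axis (not along the pixel's ray), 0 where there is no reading), "vfov" (degrees; the focal length in pixels is half the picture's height over the tangent of half this angle, whatever the lens; pixels are square), "cx", "cy" (the principal point, pixels), "world_to_cam" (4x4, takes a point from world to camera coordinates). Camera axes: x right, y down, z forward; pixel columns grow to the right and rows downward; lengths in mm; the calibration is good to about 2 mm. A picture is of the moment at which its call begins.
- ctrl.finish_job(): hands the job in; it is judged then, once.
The state is a dict: "clock": time; "qpos": joint angles; "qd": joint speeds; "tau": joint torques, N m; "eef_pos": TCP position; "tool_rot": TCP orientation; "force": force on the tool from outside, world axes, zero at the start; "torque": the same for the moment, N m; "width": finger opening in mm; "gripper_force": force on a finger pad.
Only numpy, scipy, OpenCV 4.12 (cv2) and the standard library are available. Lean on these libraries where they do the work, as an engineer would, in place of code of your own. Each camera call takes 0.05 s, during which the arm holds its last target. There are 200 camera calls.

## Working session

There is one attempt and no reset: what is moved stays moved. The work goes in short steps, Python scripts to look and compute and a tool call to move; the robot and the scene stay as the last step left them, time stands still between calls to the robot, and variables do not carry over. Pictures are saved under pics/ and viewed, at most 10 in all, crops included, and the job is handed in when it is done.

Besides the shell and the picture viewer there is one more tool, called as name([rows], argument=value, ...), one row to a line, values as JSON. send_rows: Moves the arm, as the interface text tells. Its arguments: {"type":"object","properties":{"series":{"type":"array"}},"required":["series"]}

```bash
mkdir -p pics
cat > h.py <<'E'
import numpy as np, cv2
from cell import sensors, get_image, ctrl
def cloud(d):
    f=240/np.tan(np.radians(d['vfov'])/2); Z=d['depth'].astype(float)
    v,u=np.mgrid[0:480,0:640]
    P=np.stack([(u-d['cx'])/f*Z,(v-d['cy'])/f*Z,Z,np.ones_like(Z)],-1)
    W=P@np.linalg.inv(d['world_to_cam']).T
    W[Z<=0]=np.nan
    return W[...,:3]
E
python3 - <<'E'
from h import *
for n in('scene','top'):
    d=get_image(n); cv2.imwrite(f'pics/{n}0.png',d['img'][...,::-1]); np.savez(f'{n}0.npz',W=cloud(d),img=d['img'],M=d['world_to_cam'])
    print(n,d['vfov'],d['cx'],d['cy'],np.linalg.inv(d['world_to_cam']).round(2).tolist())
print(sensors.read_state())
E
```

```text
scene 45.887157638080616 326.4978964880603 245.9773129785746 [[0.84, 0.43, -0.34, 968.98], [0.55, -0.66, 0.52, -625.24], [-0.0, -0.62, -0.78, 1201.22], [0.0, 0.0, 0.0, 1.0]]
top 49.616822026237635 318.21244909969397 243.86686678889725 [[-0.01, -0.98, 0.19, 231.34], [-1.0, 0.01, -0.02, 89.27], [0.02, -0.19, -0.98, 1337.51], [0.0, 0.0, 0.0, 1.0]]
{'clock': 0.1, 'qpos': array([ 1.03621686,  0.6292588 ,  0.03842079,  1.51828953, -0.02696995,
        0.99630582, -0.01997564]), 'qd': array([ 1.11454194e-04, -2.30392247e-03,  7.69157461e-04, -3.24196426e-03,
       -1.35905411e-03,  2.40162206e-06, -1.31551572e-03]), 'tau': array([ 4.05375773e-03, -5.64529967e+01,  1.23068120e+00, -1.93972456e+01,
        1.12296129e-02,  5.44427836e-03,  3.78149693e-06]), 'eef_pos': array([ 293.45389883, -579.37550711,  247.47036308]), 'tool_rot': array([-3.13984876e+00,  2.95630998e-05,  4.68839110e-01]), 'force': array([ 0.35771361, -0.551358  ,  0.23864719]), 'torque': array([-0.04334987,  0.04719348, -0.00153176]), 'gripper_force': 0.0, 'width': 85.5713855472092}
```

View pics/scene0.png

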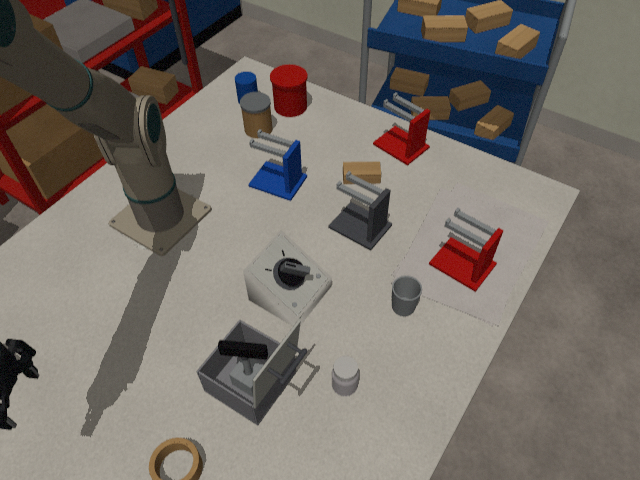

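View pics/top0.png

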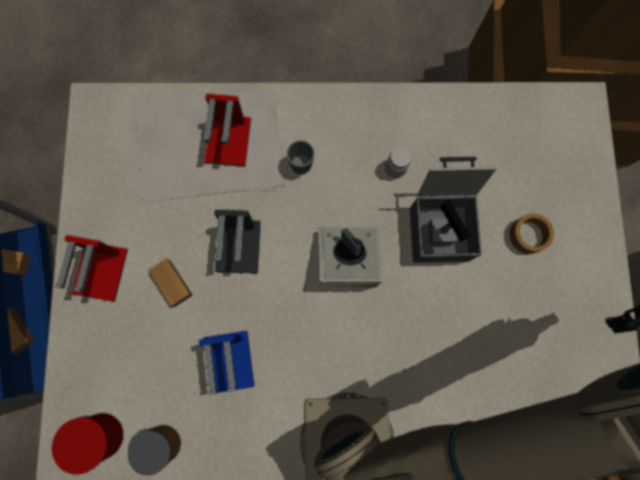

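The pictures show the dark grey rack at scene (360,215) / top (235,240). The housing with the key is at scene (250,370) / top (447,225), and the desk with the knob at scene (290,270) / top (350,250). The tin is at top (300,155), the jar at (400,160), the tape at (532,233) and the offcut at (170,283). Next I measure each one.

```bash
cat > m.py <<'E'
from h import *
from scipy.spatial.transform import Rotation
def load(i=0):
    A=[];C=[];N=[]
    for k,n in enumerate(('scene','top')):
        z=np.load(f'{n}{i}.npz'); W=z['W'].reshape(-1,3); A.append(W);C.append(z['img'].reshape(-1,3).astype(int));N.append(np.full(len(W),k))
    A=np.vstack(A);C=np.vstack(C);N=np.hstack(N); ok=~np.isnan(A[:,0]); return A[ok],C[ok],N[ok]
E
python3 - <<'E'
from m import *
for n in('scene','top'):
    z=np.load(n+'0.npz');W=z['W']
    px={'scene':dict(bench=(300,420),rackback=(378,200),tinrim=(406,281),jarcap=(346,367),handle=(243,349),knob=(296,268),deskc=(290,240),lidh=(290,366),tape=(180,440),offcut=(362,165),rackprong=(365,187)),
        'top':dict(bench=(280,330),rackback=(232,213),tin=(300,150),jar=(400,155),handle=(457,222),knob=(348,240),desk=(330,280),lid=(457,183),lidh=(458,159),tape=(515,233),offcut=(170,283),prongR=(245,235),prongL=(225,240),prongLfar=(222,262))}[n]
    for k,(u,v) in px.items(): print(n,k,W[v,u].round(0))
A,C,N=load()
print('top bench noise',)
def box(c,r,z0,z1): return (abs(A[:,0]-c[0])<r)&(abs(A[:,1]-c[1])<r)&(A[:,2]>z0)&(A[:,2]<z1)
E
```

```text
scene bench [ 663. -267.   -1.]
scene rackback [542. 260. 153.]
scene tinrim [698. 137.  68.]
scene jarcap [ 703. -147.   93.]
scene handle [ 525. -260.  169.]
scene knob [483. -16. 136.]
scene deskc [410.  61. 110.]
scene lidh [ 644. -258.  220.]
scene tape [ 495. -450.   49.]
scene offcut [386. 454.  37.]
scene rackprong [487. 291. 142.]
top bench [270. 165.   0.]
top rackback [538. 270. 152.]
top tin [741. 113.  30.]
top jar [ 704. -143.   86.]
top handle [ 509. -254.  169.]
top knob [476.  -3. 128.]
top desk [381.  41. 123.]
top lid [ 602. -259.  171.]
top lidh [ 643. -250.  221.]
top tape [ 509. -440.   40.]
top offcut [387. 438.  39.]
top prongR [515. 257.   9.]
top prongL [502. 309.   9.]
top prongLfar [444. 315.  10.]
top bench noise
```

Run:
```python
from m import *
A,C,N=load()
def B(x0,x1,y0,y1,z0,z1): return (A[:,0]>x0)&(A[:,0]<x1)&(A[:,1]>y0)&(A[:,1]<y1)&(A[:,2]>z0)&(A[:,2]<z1)
def rect(m,t,each=True):
    for k in (0,1,2):
        P=A[m&((N==k)|(k==2)),:2].astype(np.float32)
        if len(P)<8: continue
        (c,s,a)=cv2.minAreaRect(P); print(t,['scene','top','both'][k],len(P),'c',np.round(c,1),'size',np.round(s,1),'ang',round(a,1),'med',np.round(np.median(P,0),1))
rect(B(380,650,-380,-120,94,105),'housing rim')
dark=(C.max(1)<60)
rect(B(440,600,-340,-180,155,180)&dark,'handle')
rect(B(440,600,-340,-180,163,176)&dark,'handletop')
print('handle z', [np.percentile(A[B(440,600,-340,-180,150,180)&dark&(N==k),2],[5,50,95]).round(1) for k in(0,1)])
rect(B(590,680,-340,-180,205,245),'lidhandle')
rect(B(380,600,180,340,143,149.9+5),'prongs')
rect(B(380,600,180,340,152.5,165),'lips')
rect(B(380,600,180,340,4,15),'rackbase')
rect(B(500,560,180,340,100,156),'rackback')
rect(B(380,600,-100,120,3,130),'desk')
m=B(360,620,-100,120,45,126); 
for k in(0,1):
    P=A[m&(N==k)&(C.min(1)>110)]; 
    # plane fit robust
    for _ in range(5):
        c=P.mean(0); n=np.linalg.svd(P-c,full_matrices=False)[2][2]; n*=np.sign(n[2]); d=(P-c)@n; P=P[abs(d)<max(3,d.std())]
    print('desk plane',c.round(1),n.round(3),'tilt',np.degrees(np.arccos(n[2])).round(1),'yaw',np.degrees(np.arctan2(-n[1],-n[0])).round(1),len(P))
    h=(A-c)@n
    m2=B(380,600,-90,90,60,170)&(N==k)&(h>52)&(h<68); Q=A[m2]; 
    e1=np.array([0,1,0.])-n*n[1]; e1/=np.linalg.norm(e1); e2=np.cross(n,e1)
    uv=np.c_[(Q-c)@e1,(Q-c)@e2].astype(np.float32); r=cv2.minAreaRect(uv); print('bar top h',np.median(h[m2]).round(1),r,len(Q)); print(' centre world',(c+r[0][0]*e1+r[0][1]*e2+60*n).round(1),'grip',(c+r[0][0]*e1+r[0][1]*e2+49*n).round(1),'face',(c+r[0][0]*e1+r[0][1]*e2).round(1))
    v=np.linalg.svd(uv-uv.mean(0),full_matrices=False)[2][0]; print(' bar dir',(v[0]*e1+v[1]*e2).round(3))
```

```text
housing rim scene 544 c [ 519.5 -253.9] size [157.8 151.7] ang 0.9 med [ 486.4 -281.8]
housing rim top 570 c [ 518.3 -253.8] size [153.4 152.3] ang 1.3 med [ 521.5 -254.8]
housing rim both 1114 c [ 519.5 -253.8] size [157.4 152.4] ang 1.3 med [ 502.1 -266.8]
handle scene 513 c [ 518.5 -255.3] size [99.8 21.1] ang 26.8 med [ 519.8 -256.2]
handle top 465 c [ 535.4 -244.5] size [128.1 129.3] ang 89.8 med [ 525.  -249.1]
handle both 978 c [ 535.4 -244.5] size [128.1 129.3] ang 89.8 med [ 522.2 -253.1]
handletop scene 419 c [ 518.3 -254.8] size [99.8 19.9] ang 26.8 med [ 518.8 -255.3]
handletop top 359 c [ 535.5 -237.3] size [112.1 129.2] ang 89.5 med [ 518.8 -251.5]
handletop both 778 c [ 535.5 -237.3] size [112.1 129.2] ang 89.5 med [ 518.8 -253.7]
handle z [array([152.1, 168.8, 173.4]), array([151.5, 167.1, 172.3])]
lidhandle scene 728 c [ 630.7 -254.3] size [ 45.6 147.7] ang 0.1 med [ 615.8 -257.2]
lidhandle top 728 c [ 628.1 -253.2] size [ 49.5 146.9] ang 0.8 med [ 608.7 -252.7]
lidhandle both 1456 c [ 628.3 -253.8] size [ 49.9 148.2] ang 0.8 med [ 613.2 -255.2]
prongs scene 621 c [4
[... 1080 characters left out ...]
 8912 c [489.9  10. ] size [219.7 219.8] ang 90.0 med [458.8 -18.6]
desk plane [451.3 -13.9  87. ] [ 0.493 -0.009  0.87 ] tilt 29.5 yaw 178.9 1963
bar top h 58.1 ((3.9394350051879883, -3.639862060546875), (17.887096405029297, 64.28956604003906), 31.83570671081543) 180
 centre world [484.  -10.5 137.4] grip [478.6 -10.4 127.9] face [454.4  -9.9  85.2]
 bar dir [ 0.74   0.53  -0.414]
desk plane [407.5 -28.1 110. ] [ 0.499 -0.004  0.867] tilt 29.9 yaw 179.5 130
bar top h 58.9 ((19.062685012817383, -53.067291259765625), (17.395620346069336, 65.14602661132812), 31.3072509765625) 162
 centre world [483.4  -9.3 135.6] grip [477.9  -9.3 126.1] face [453.5  -9.1  83.6]
 bar dir [-0.729 -0.543  0.417]
```

Run:
```python
import cv2,numpy as np
s=cv2.imread('pics/scene0.png');t=cv2.imread('pics/top0.png')
a=cv2.resize(s[225:325,235:340],(400,380),interpolation=cv2.INTER_CUBIC)
b=cv2.resize(t[205:300,305:405],(400,380),interpolation=cv2.INTER_CUBIC)
cv2.imwrite('pics/knob.png',np.hstack([a,b]))
```

```text
(no output)
```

View pics/knob.png

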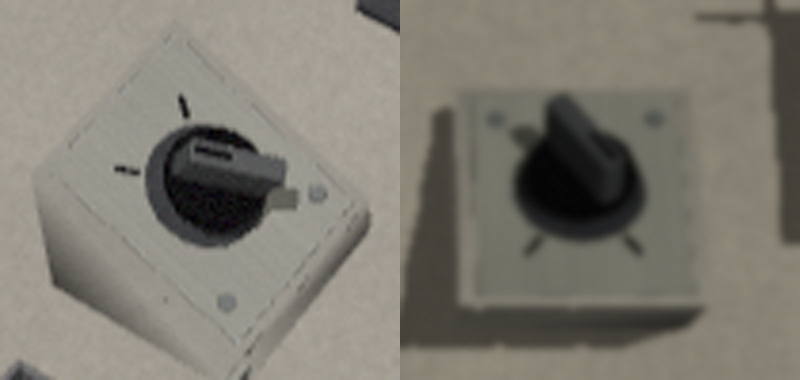

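The knob bar points up-slope and to the left, at the left mark. The desk front faces +x, and the grip point is about (478,-10,127). The rack and key lean need one tighter fit. I'll fetch that and start moving over to the key at the same time.

```bash
cat > rack.py <<'E'
from m import *
def rackfit(i=0):
    A,C,N=load(i)
    for k in (0,1):
        m=(N==k)&(abs(A[:,0]-480)<80)&(abs(A[:,1]-274)<45)&(A[:,2]>144)&(A[:,2]<160)
        P=A[m]
        best=None
        for a in np.radians(np.arange(-8,6,.25)):
            y=-np.sin(a)*P[:,0]+np.cos(a)*P[:,1]; x=np.cos(a)*P[:,0]+np.sin(a)*P[:,1]
            s=x<x.max()-20
            for c in np.arange(np.median(y)-12,np.median(y)+12,.5):
                d=abs(y[s]-c); sc=np.mean((d>14.5)&(d<29.5))-0.002*abs(d-22).mean()
                if best is None or sc>best[0]: best=(sc,a,c,x.min(),x.max())
        sc,a,c,x0,x1=best; R=np.array([[np.cos(a),-np.sin(a)],[np.sin(a),np.cos(a)]])
        print(k,'score',round(sc,3),'yaw deg',np.degrees(a).round(2),'mouth',(R@[x0,c]).round(1),'len',round(x1-x0,1),'seat by mouth(+58)',(R@[x0+58,c]).round(1),len(P))
if __name__=='__main__': rackfit()
E
python3 - <<'E'
from rack import *
rackfit()
A,C,N=load()
# stem: grey pts between z 60..125 within 25mm of the key axis
m=(abs(A[:,0]-518)<25)&(abs(A[:,1]+255)<25)&(A[:,2]>62)&(A[:,2]<125)
for k in(0,1):
  for z in (70,90,110):
    q=A[m&(N==k)&(abs(A[:,2]-z)<10)]; print('stem',k,z,len(q),np.round(q.mean(0),1) if len(q) else '')
for k in (0,1):
    q=A[(N==k)&(A[:,2]>165)&(A[:,2]<176)&(np.hypot(A[:,0]-518,A[:,1]+255)<60)&(C.max(1)<60)&(A[:,0]<580)]
    c=q.mean(0); print('handle top',len(q),c.round(1)); d=np.linalg.svd(q-c,full_matrices=False)[2][0]; print(d.round(3))
for k in (0,1):
    q=A[(N==k)&(A[:,2]>215)&(A[:,0]>632)&(A[:,0]<665)&(abs(A[:,1]+254)<60)]; print('bar',len(q),q.mean(0).round(1),q.min(0).round(1),q.max(0).round(1))
E
```

```text
0 score 0.873 yaw deg -1.25 mouth [423.5 274.9] len 125.8 seat by mouth(+58) [481.5 273.7] 630
1 score 0.987 yaw deg -2.5 mouth [425.2 277.9] len 123.5 seat by mouth(+58) [483.1 275.3] 792
stem 0 70 32 [ 520.4 -258.4   70. ]
stem 0 90 34 [ 521.4 -257.2   90.1]
stem 0 110 29 [ 521.7 -257.6  109.1]
stem 1 70 11 [ 513.7 -249.3   71.7]
stem 1 90 21 [ 513.8 -249.5   90.5]
stem 1 110 12 [ 513.4 -248.5  111.9]
handle top 396 [ 519.  -254.8  170.2]
[ 0.887  0.462 -0.002]
handle top 303 [ 516.1 -253.2  169. ]
[-0.895 -0.447  0.   ]
bar 278 [ 646.1 -254.1  220. ] [ 632.  -293.2  215.2] [ 653.5 -210.1  225.5]
bar 186 [ 644.7 -251.4  218.8] [ 632.2 -292.4  215. ] [ 652.8 -208.7  225.4]
```

send_rows([
  [85,[0.5,0.7,0.5],[0,0,0]],
  [85,[0.5,0.7,0.5],[0,0,0]],
  [85,[0.5,0.7,0.3],[0,0,0]],
  [85,[0.5,0.7,0],[0,0,0]],
  [85,[0.5,0.7,0],[0,0,0]],
  [85,[0.5,0.7,0],[0,0,0]],
])

```text
clock: 0.85
eef_pos: [474.3, -326.3, 326.1]
tool_rot: [-3.141, 0.0, 0.469]
force: [0.1, -0.1, -0.2]
width: 85.1
gripper_force: 0.0
```

send_rows([
  [85,[0.37,0.6,0],[0,0,0]],
  [85,[0.36,0.6,0],[0,0,0]],
  [85,[0,0,-0.7],[0,0,0]],
  [85,[0,0,-0.7],[0,0,0]],
  [85,[0,0,-0.7],[0,0,0]],
  [85,[0,0,0],[0,0,0]],
])

```text
clock: 1.6
eef_pos: [515.1, -254.7, 197.3]
tool_rot: [-3.136, 0.005, 0.469]
force: [-0.3, -0.5, 0.4]
width: 84.9
gripper_force: 0.0
```

send_rows([
  [85,[0.04,0,-0.35],[0,0,0]],
  [85,[0,0,-0.34],[0,0,0]],
  [85,[0,0,0],[0,0,0]],
  [15,[0,0,0],[0,0,0]],
  [0,[0,0,0],[0,0,0]],
  [0,[0,0,0],[0,0,0]],
  [0,[0,0,0],[0,0,0]],
  [0,[0,0,0],[0,0,0]],
])

```text
clock: 2.6
eef_pos: [520.0, -255.6, 159.5]
tool_rot: [-3.141, -0.0, 0.469]
force: [-0.7, 1.1, 5.1]
width: 16.8
gripper_force: 58.6
```

send_rows([
  [0,[0,0,0.2],[0,0,0]],
  [0,[0,0,0.3],[0,0,0]],
  [0,[0,0,0.4],[0,0,0]],
  [0,[0,0,0.4],[0,0,0]],
  [0,[0,0,0.4],[0,0,0]],
  [0,[0,0,0.5],[0,0,0]],
  [0,[0,0,0.6],[0,0,0]],
  [0,[0,0,0],[0,0,0]],
])

```text
clock: 3.6
eef_pos: [521.2, -256.7, 329.5]
tool_rot: [3.137, -0.004, 0.469]
force: [0.4, -1.4, -4.0]
width: 17.2
gripper_force: 59.0
```

send_rows([
  [0,[-0.05,0.6,0],[0,0,0.9]],
  [0,[-0.05,0.68,0],[0,0,0.93]],
  [0,[-0.05,0.68,0],[0,0,0.93]],
  [0,[-0.05,0.68,0],[0,0,0.93]],
  [0,[-0.05,0.68,0],[0,0,0.93]],
  [0,[-0.05,0.68,0],[0,0,0.93]],
  [0,[-0.05,0.68,0],[0,0,0.93]],
  [0,[-0.05,0.68,0],[0,0,0.93]],
])

```text
clock: 4.6
eef_pos: [494.6, 66.6, 325.3]
tool_rot: [-3.139, 0.002, 1.118]
force: [0.7, 0.0, -4.1]
width: 17.0
gripper_force: 59.3
```

send_rows([
  [0,[-0.05,0.68,0],[0,0,0.95]],
  [0,[-0.05,0.68,0],[0,0,0.95]],
  [0,[-0.05,0.68,0],[0,0,0.95]],
  [0,[-0.05,0.68,0],[0,0,0.95]],
  [0,[0,0.6,0],[0,0,0.94]],
  [0,[0,0.1,0],[0,0,0]],
  [0,[0,0,0],[0,0,0]],
  [0,[0,0,0],[0,0,0]],
])

```text
clock: 5.6
eef_pos: [484.0, 269.1, 326.2]
tool_rot: [-3.141, 0.002, 1.527]
force: [0.1, -1.1, -3.7]
width: 17.1
gripper_force: 59.3
```

```bash
cat > snap.py <<'E'
from m import *
import sys
i=sys.argv[1]
for n in('scene','top'):
    d=get_image(n); cv2.imwrite(f'pics/{n}{i}.png',d['img'][...,::-1]); np.savez(f'{n}{i}.npz',W=cloud(d),img=d['img'],M=d['world_to_cam'])
s=sensors.read_state(); print(s['clock'],s['eef_pos'].round(1),s['tool_rot'].round(3),s['force'].round(1),s['qpos'].round(2))
E
python3 snap.py 1
python3 - <<'E'
from m import *
import cv2
A,C,N=load(1)
for k in(0,1):
  for z in (205,225,245,265,285):
    m=(N==k)&(np.hypot(A[:,0]-482,A[:,1]-275)<40)&(abs(A[:,2]-z)<10)
    q=A[m]; print(k,z,len(q),np.round(q.mean(0),1) if len(q) else '',np.round(q.min(0),1) if len(q) else '',np.round(q.max(0),1) if len(q) else '')
s=cv2.imread('pics/scene1.png');t=cv2.imread('pics/top1.png')
cv2.imwrite('pics/v1.png',np.hstack([cv2.resize(s[80:260,290:440],(400,480)),cv2.resize(t[150:300,160:285],(400,480))]))
E
```

```text
5.7 [484.2 269.5 326.7] [-3.141e+00  1.000e-03  1.527e+00] [ 0.4  0.6 -4. ] [-0.3   0.43 -0.39  1.67  0.18  1.07 -0.78]
0 205 41 [484.5 262.7 204.8] [476.3 256.3 195.1] [490.6 271.8 214.9]
0 225 35 [484.8 261.9 225. ] [474.3 257.  215.2] [491.1 268.7 234.7]
0 245 41 [485.4 262.4 245. ] [476.1 256.7 235.5] [491.4 270.7 254.1]
0 265 42 [485.2 262.6 264.9] [476.1 256.5 255. ] [491.6 268.8 274.9]
0 285 30 [487.6 262.7 284. ] [479.7 256.  275.1] [492.4 270.5 293.7]
1 205 0   
1 225 0   
1 245 0   
1 265 0   
1 285 0
```

View pics/v1.png

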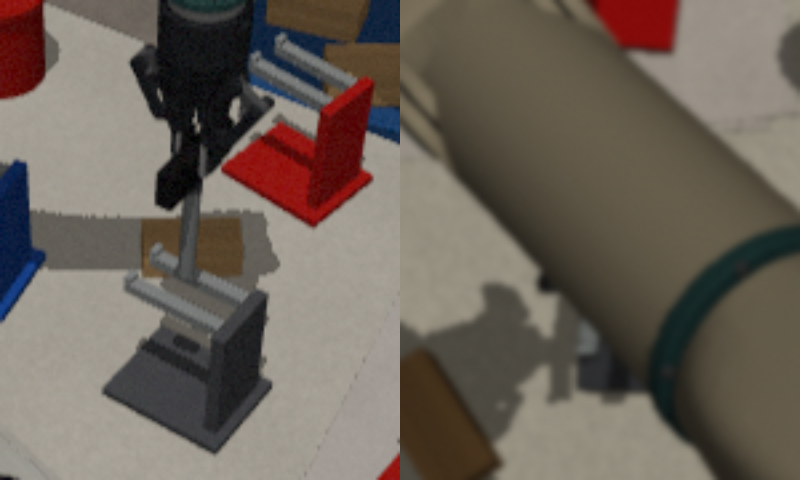

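The stem hangs straight above the gap, at about (185,250) in the left crop. The stem axis is at about (482,268.5), and the gap is a few mm further in +y. I'll refine the gap centre from the prong tops only.

Run:
```python
from m import *
A,C,N=load(0)
a=np.radians(-2.3);c,s=np.cos(a),np.sin(a)
for k in(0,1):
    m=(N==k)&(A[:,0]>432)&(A[:,0]<515)&(abs(A[:,1]-275)<45)&(A[:,2]>144)&(A[:,2]<154)
    P=A[m]; y=-s*(P[:,0]-482)+c*P[:,1]
    h,e=np.histogram(y,bins=np.arange(235,320,3)); print(k,list(zip(e[:-1].astype(int),h)))
    m=(N==k)&(A[:,0]>415)&(A[:,0]<440)&(abs(A[:,1]-275)<45)&(A[:,2]>153)&(A[:,2]<162);P=A[m];y=-s*(P[:,0]-482)+c*P[:,1]
    h,e=np.histogram(y,bins=np.arange(235,320,3)); print(' lips',list(zip(e[:-1].astype(int),h)))
    m=(N==k)&(A[:,0]>525)&(A[:,0]<550)&(abs(A[:,1]-275)<60)&(A[:,2]>147)&(A[:,2]<156);P=A[m];y=-s*(P[:,0]-482)+c*P[:,1]
    print(' back',np.percentile(y,[1,99]).round(1), P[:,0].min(),P[:,0].max())
```

```text
0 [(np.int64(235), np.int64(0)), (np.int64(238), np.int64(0)), (np.int64(241), np.int64(6)), (np.int64(244), np.int64(36)), (np.int64(247), np.int64(26)), (np.int64(250), np.int64(30)), (np.int64(253), np.int64(29)), (np.int64(256), np.int64(21)), (np.int64(259), np.int64(15)), (np.int64(262), np.int64(1)), (np.int64(265), np.int64(0)), (np.int64(268), np.int64(0)), (np.int64(271), np.int64(0)), (np.int64(274), np.int64(0)), (np.int64(277), np.int64(0)), (np.int64(280), np.int64(0)), (np.int64(283), np.int64(0)), (np.int64(286), np.int64(10)), (np.int64(289), np.int64(44)), (np.int64(292), np.int64(26)), (np.int64(295), np.int64(26)), (np.int64(298), np.int64(23)), (np.int64(301), np.int64(20)), (np.int64(304), np.int64(8)), (np.int64(307), np.int64(0)), (np.int64(310), np.int64(0)), (np.int64(313), np.int64(0)), (np.int64(316), np.int64(0))]
 lips [(np.int64(235), np.int64(0)), (np.int64(238), np.int64(0)), (np.int64(241), np.int64(0)), (np.int64(244), np.int64(4)), (np.int64(247), np.int64(2)), (np.int64(250), np.int64(5)), (np.int64(253), np.int64(6)), (np.int64(256), np.int64(3))
[... 1713 characters left out ...]
 np.int64(5)), (np.int64(256), np.int64(8)), (np.int64(259), np.int64(0)), (np.int64(262), np.int64(0)), (np.int64(265), np.int64(0)), (np.int64(268), np.int64(0)), (np.int64(271), np.int64(0)), (np.int64(274), np.int64(0)), (np.int64(277), np.int64(0)), (np.int64(280), np.int64(0)), (np.int64(283), np.int64(0)), (np.int64(286), np.int64(0)), (np.int64(289), np.int64(3)), (np.int64(292), np.int64(6)), (np.int64(295), np.int64(4)), (np.int64(298), np.int64(3)), (np.int64(301), np.int64(3)), (np.int64(304), np.int64(1)), (np.int64(307), np.int64(0)), (np.int64(310), np.int64(0)), (np.int64(313), np.int64(0)), (np.int64(316), np.int64(0))]
 back [235.7 313. ] 526.0682184573916 548.8288604198235
```

send_rows([
  [0,[0,0.09,0],[0,0,0]],
  [0,[0,0,0],[0,0,0]],
  [0,[0,0,-0.3],[0,0,0]],
  [0,[0,0,-0.3],[0,0,0]],
  [0,[0,0,-0.3],[0,0,0]],
  [0,[0,0,-0.3],[0,0,0]],
  [0,[0,0,0],[0,0,0]],
  [0,[0,0,0],[0,0,0]],
])

```text
clock: 6.7
eef_pos: [484.3, 276.7, 255.7]
tool_rot: [3.141, -0.001, 1.529]
force: [0.3, 0.3, -3.9]
width: 17.1
gripper_force: 59.4
```

```bash
python3 snap.py 2
python3 - <<'E'
from m import *
A,C,N=load(2)
for z in (165,185,205,225):
    m=(N==0)&(np.hypot(A[:,0]-482,A[:,1]-275)<30)&(abs(A[:,2]-z)<10)
    q=A[m]; print(z,len(q),np.round(q.mean(0),1) if len(q) else '')
E
```

```text
6.8 [484.4 276.8 255.9] [ 3.140e+00 -1.000e-03  1.529e+00] [ 0.3 -0.1 -3.9] [-0.32  0.51 -0.37  1.76  0.22  0.91 -0.83]
165 39 [485.2 269.  164. ]
185 34 [486.4 270.  185.5]
205 31 [486.8 270.  205.1]
225 20 [490.8 266.5 225.8]
```

send_rows([
  [0,[0,0,-0.3],[0,0,0]],
  [0,[0,0,-0.3],[0,0,0]],
  [0,[0,0,-0.3],[0,0,0]],
  [0,[0,0,-0.2],[0,0,0]],
  [0,[0,0,-0.1],[0,0,0]],
  [0,[0,0,0],[0,0,0]],
  [0,[0,0,0],[0,0,0]],
])

```text
clock: 7.68
eef_pos: [484.3, 276.6, 183.5]
tool_rot: [3.141, -0.001, 1.529]
force: [1.2, 0.2, -4.1]
width: 17.1
gripper_force: 59.1
```

send_rows([
  [0,[0,0,-0.04],[0,0,0]],
  [0,[0,0,-0.03],[0,0,0]],
  [0,[0,0,0],[0,0,0]],
  [0,[0,0,0],[0,0,0]],
])

```text
clock: 8.18
eef_pos: [484.1, 276.4, 179.5]
tool_rot: [3.141, -0.0, 1.529]
force: [-1.8, -2.2, 5.3]
width: 16.9
gripper_force: 60.5
```

send_rows([
  [45,[0,0,0],[0,0,0]],
  [45,[0,0,0],[0,0,0]],
  [45,[0,0,0],[0,0,0]],
  [45,[0,0,0],[0,0,0]],
  [45,[0,0,0.3],[0,0,0]],
  [45,[0,0,0.7],[0,0,0]],
  [45,[0,0,0.9],[0,0,0]],
  [45,[0,-0.5,0.2],[0,0,0]],
])

```text
clock: 9.18
eef_pos: [485.0, 249.8, 308.5]
tool_rot: [3.136, -0.006, 1.533]
force: [0.0, 0.5, 0.4]
width: 45.0
gripper_force: 0.0
```

send_rows([
  [0,[0.3,-0.9,0],[0,0,-0.95]],
  [0,[0.3,-0.9,0],[0,0,-0.95]],
  [0,[0.4,-0.9,0],[0,0,-0.95]],
  [0,[0.4,-0.9,0],[0,0,-0.95]],
  [0,[0.4,-0.9,0],[0,0,-0.95]],
  [0,[0.4,-0.9,0],[0,0,-0.95]],
  [0,[0.4,-0.9,0],[0,0,-0.95]],
  [0,[0.4,-0.9,0],[0,0,-0.95]],
])

```text
clock: 10.18
eef_pos: [664.5, -187.4, 304.7]
tool_rot: [3.142, -0.0, 0.863]
force: [0.9, 0.5, -0.3]
width: -0.1
gripper_force: 0.0
```

```bash
python3 snap.py 3
python3 - <<'E'
from m import *
A,C,N=load(3)
for k in(0,1):
    q=A[(N==k)&(np.hypot(A[:,0]-484,A[:,1]-276)<60)&(A[:,2]>180)&(A[:,2]<200)]; print('handle top',len(q),q.mean(0).round(1) if len(q) else '')
    if len(q)>5: print(np.linalg.svd(q-q.mean(0),full_matrices=False)[2][0].round(3))
E
```

```text
10.275 [ 664.1 -195.3  303.3] [3.138 0.005 0.854] [-0.4 -0.  -0.6] [ 0.31  0.65 -0.13  1.31  0.09  1.19 -0.54]
handle top 158 [486.8 288.  189. ]
[0.018 1.    0.021]
handle top 369 [483.2 273.6 188.6]
[-0.045 -0.999 -0.002]
```

send_rows([
  [0,[0.3,-0.4,0],[0,0,-1]],
  [0,[0.3,-0.3,0],[0,0,-1]],
  [0,[0,-0.3,0],[0,0,-1]],
  [0,[0,0,0],[0,0,-1]],
  [0,[0,0,0],[0,0,-1]],
  [0,[0,0,0],[0,0,-1]],
  [0,[0,0,0],[0,0,-1]],
  [0,[0,0,0],[0,0,-1]],
])

```text
clock: 11.28
eef_pos: [699.8, -245.0, 304.4]
tool_rot: [-3.141, 0.0, 0.166]
force: [-0.3, -0.1, -0.3]
width: 0.1
gripper_force: 0.0
```

send_rows([
  [0,[0,0,-0.5],[0,0,-1]],
  [0,[0,0,-0.5],[0,0,-0.8]],
  [0,[0,0,-0.5],[0,0,0]],
  [0,[0,0,-0.1],[0,0,0]],
  [0,[0,0,0],[0,0,0]],
])

```text
clock: 11.9
eef_pos: [700.1, -245.4, 209.0]
tool_rot: [-3.141, -0.0, 0.011]
force: [-0.7, 0.0, 1.0]
width: 0.2
gripper_force: 0.0
```

send_rows([
  [0,[-0.5,0,0],[0,0,0]],
  [0,[-0.35,0,0],[0,0,0]],
  [0,[-0.35,0,0],[0,0,0]],
  [0,[-0.4,0,0],[0,0,0]],
  [0,[-0.4,0,0],[0,0,0]],
  [0,[-0.4,0,0],[0,0,0]],
  [0,[-0.37,0,-0.17],[0,0,0]],
  [0,[0,0,0],[0,0,0]],
])

```text
clock: 12.9
eef_pos: [533.1, -246.3, 199.8]
tool_rot: [3.141, -0.001, 0.009]
force: [0.7, -0.7, 0.3]
width: -0.2
gripper_force: 0.0
```

send_rows([
  [0,[-0.15,0,-0.15],[0,0,0]],
  [0,[-0.15,0,-0.15],[0,0,0]],
  [0,[-0.13,0,-0.17],[0,0,0]],
  [0,[-0.12,0,-0.17],[0,0,0]],
  [0,[-0.09,0,-0.19],[0,0,0]],
  [0,[-0.09,0,-0.19],[0,0,0]],
  [0,[0,0,0],[0,0,0]],
])

```text
clock: 13.78
eef_pos: [489.3, -245.4, 136.3]
tool_rot: [-3.141, 0.001, 0.011]
force: [0.6, -0.3, -0.4]
width: -0.2
gripper_force: 0.2
```

```bash
python3 snap.py 4
python3 - <<'E'
from m import *
A,C,N=load(4)
for k in(0,1):
    q=A[(N==k)&(abs(A[:,0]-518)<70)&(abs(A[:,1]+254)<70)&(A[:,2]>95)&(A[:,2]<130)]; 
    if len(q)<9: continue
    q=q[abs(q[:,1]+254)>45]
    c=q.mean(0); n=np.linalg.svd(q-c,full_matrices=False)[2][2]; print(len(q),c.round(1),n.round(3))
E
```

```text
13.875 [ 489.5 -245.5  137.1] [-3.141e+00  1.000e-03  1.100e-02] [0.2 0.1 0.7] [ 0.38  0.64  0.05  1.91 -0.05  0.6  -1.09]
1308 [ 524.2 -264.   108.8] [0.016 0.001 1.   ]
578 [ 514.9 -201.   107. ] [-0.016 -0.005 -1.   ]
```

View pics/scene4.png

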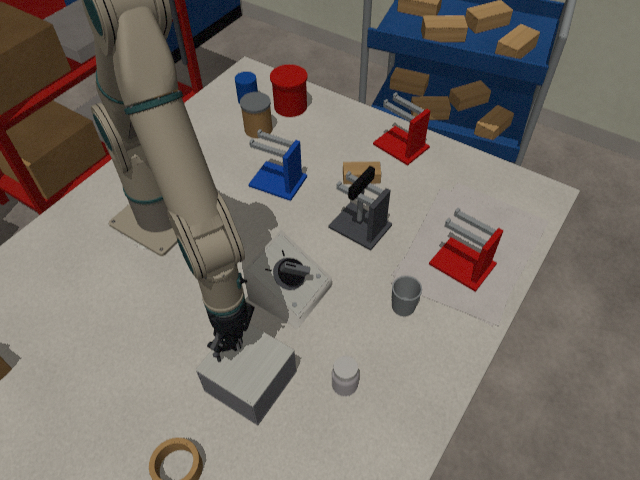

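The lid is down (tilt ≈ 0.016 rad) and the key hangs in the grey rack at scene (362,185); everything else is where it was. I'll seat the lid a little more, retreat, and work out the knob approach.

send_rows([
  [0,[-0.05,0,-0.02],[0,0,0]],
  [0,[-0.03,0,0],[0,0,0]],
  [0,[0,0,0],[0,0,0]],
  [0,[0.3,0,0.1],[0,0,0]],
  [0,[0.2,0,0.6],[0,0,0]],
  [40,[0,0,0.9],[0,0,0]],
  [40,[0,0,0.9],[0,0,0]],
  [40,[0,0,0],[0,0,0]],
])

```text
clock: 14.88
eef_pos: [517.0, -246.9, 290.8]
tool_rot: [3.138, -0.008, 0.01]
force: [-0.7, -0.4, -0.8]
width: 39.8
gripper_force: 0.0
```

```bash
cat > plan.py <<'E'
from m import *
n=np.array([.497,-.006,.868]);n/=np.linalg.norm(n); b=np.array([-.735,-.54,.415]); b-=n*(b@n); b/=np.linalg.norm(b)
grip=np.array([478.3,-9.9,126.5])
x=-b; z=-n; y=np.cross(z,x); RT=Rotation.from_matrix(np.c_[x,y,z])
def rel(off,turn=0):
    s=sensors.read_state(); R=Rotation.from_euler('xyz',s['tool_rot'])
    T=Rotation.from_rotvec(-n*turn)*RT
    rv=(T*R.inv()).as_rotvec()
    print('at',s['eef_pos'].round(1),'shift units',((grip+off*n-s['eef_pos'])/60).round(3),'turn units',(np.degrees(rv)/5).round(2),'F',s['force'].round(1),'q',s['qpos'].round(2),'w',round(s['width'],1))
if __name__=='__main__':
    import sys; rel(float(sys.argv[1]),float(sys.argv[2]) if len(sys.argv)>2 else 0)
E
python3 plan.py 100; python3 -c "
from plan import *
up=np.array([-.868,0,.497]);print('pointer angle from upslope',np.degrees(np.arccos(b@up)), b.round(3),n.round(3))"
```

```text
at [ 517.  -246.9  290.8] shift units [ 0.184  3.94  -1.293] turn units [1.75 5.89 6.24] F [-0.7 -0.4 -0.8] q [ 0.35  0.47  0.08  1.69 -0.04  0.97 -1.12] w 39.8
pointer angle from upslope 32.59153237677736 [-0.733 -0.539  0.416] [ 0.497 -0.006  0.868]
```

send_rows([
  [40,[0.02,0.49,0],[0.22,0.74,0.78]],
  [40,[0.02,0.49,0],[0.22,0.74,0.78]],
  [40,[0.02,0.49,0],[0.22,0.74,0.78]],
  [40,[0.02,0.49,-0.1],[0.22,0.74,0.78]],
  [40,[0.02,0.49,-0.2],[0.22,0.74,0.78]],
  [40,[0.02,0.49,-0.2],[0.22,0.74,0.78]],
  [40,[0.02,0.49,-0.2],[0.22,0.74,0.78]],
  [40,[0.04,0.49,0],[0.22,0.74,0.78]],
])

```text
clock: 15.88
eef_pos: [524.4, -9.9, 242.4]
tool_rot: [-2.826, 0.444, 0.642]
force: [0.5, -0.1, 0.8]
width: 40.1
gripper_force: 0.0
```

```bash
python3 snap.py 5; python3 plan.py 50
```

```text
15.975 [525.4  -5.5 241.8] [-2.823  0.44   0.649] [-0.1  0.7  0.3] [ 0.02  0.75 -0.1   1.42  0.03  1.5  -1.07]
at [525.4  -5.5 241.8] shift units [-0.371 -0.079 -1.198] turn units [-0.05 -0.19 -0.09] F [-0.1  0.7  0.3] q [ 0.02  0.75 -0.1   1.42  0.03  1.5  -1.07] w 39.8
```

send_rows([
  [40,[-0.12,-0.04,-0.4],[-0.05,-0.19,-0.09]],
  [40,[-0.12,-0.02,-0.4],[0,0,0]],
  [40,[-0.12,-0.02,-0.4],[0,0,0]],
  [40,[0,0,0],[0,0,0]],
])

```text
clock: 16.48
eef_pos: [502.2, -16.3, 170.8]
tool_rot: [-2.843, 0.433, 0.624]
force: [0.6, 0.0, 0.7]
width: 39.9
gripper_force: 0.0
```

```bash
python3 snap.py 6; python3 plan.py -2; python3 -c "
import cv2,numpy as np
s=cv2.imread('pics/scene6.png')
cv2.imwrite('pics/v6.png',cv2.resize(s[190:320,220:360],(700,600)))"
```

```text
16.575 [504.4 -15.8 172.5] [-2.845  0.428  0.624] [0.7 0.3 0. ] [ 0.04  0.79 -0.09  1.56  0.04  1.31 -1.08]
at [504.4 -15.8 172.5] shift units [-0.451  0.098 -0.795] turn units [0.06 0.05 0.09] F [0.7 0.3 0. ] q [ 0.04  0.79 -0.09  1.56  0.04  1.31 -1.08] w 40.2
```

View pics/v6.png

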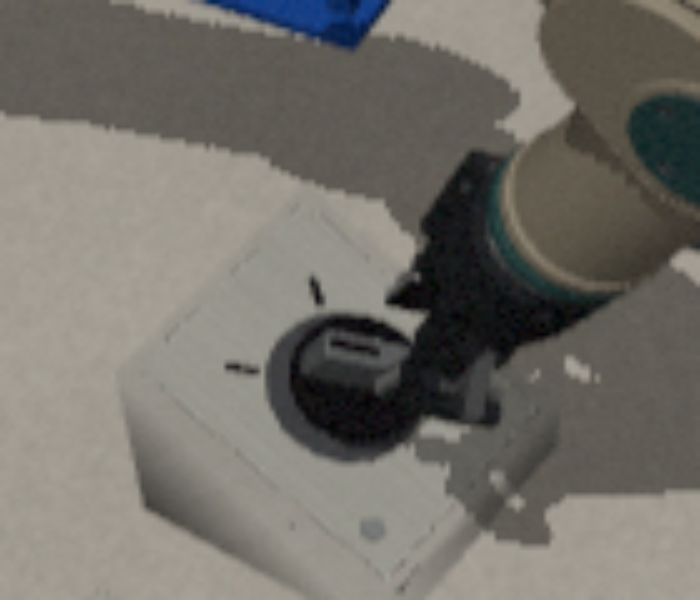

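The open fingers straddle the bar, around (410,370) in the crop. I'll go down along the axis and close.

send_rows([
  [40,[-0.03,0.09,-0.03],[0.06,0.05,0.09]],
  [40,[-0.14,0,-0.25],[0,0,0]],
  [40,[-0.14,0,-0.25],[0,0,0]],
  [40,[-0.14,0,-0.26],[0,0,0]],
  [40,[0,0,0],[0,0,0]],
  [40,[0,0,0],[0,0,0]],
])

```text
clock: 17.32
eef_pos: [478.3, -9.6, 125.4]
tool_rot: [-2.838, 0.427, 0.635]
force: [1.3, 0.5, 0.5]
width: 40.1
gripper_force: 0.0
```

```bash
python3 plan.py -2
```

```text
at [478.3  -9.6 125.4] shift units [-0.016 -0.005 -0.011] turn units [-0.01  0.02 -0.02] F [1.3 0.5 0.5] q [ 0.03  0.82 -0.1   1.66  0.04  1.18 -1.08] w 40.1
```

send_rows([
  [10,[0,0,0],[0,0,0]],
  [0,[0,0,0],[0,0,0]],
  [0,[0,0,0],[0,0,0]],
  [0,[0,0,0],[0,0,0]],
  [0,[0,0,0],[0,0,0]],
])

```text
clock: 17.95
eef_pos: [477.7, -9.6, 124.8]
tool_rot: [-2.838, 0.427, 0.635]
force: [2.2, 1.3, 3.4]
width: 14.9
gripper_force: 61.2
```

send_rows([
  [0,[-0.04,0,-0.07],[0,0,0]],
  [0,[-0.04,0,-0.07],[0,0,0]],
  [0,[-0.015,0,-0.03],[0,0,0]],
  [0,[0,0,0],[0,0,0]],
  [0,[0,0,0],[0,0,0]],
])

```text
clock: 18.58
eef_pos: [473.1, -9.6, 116.6]
tool_rot: [-2.839, 0.426, 0.635]
force: [5.0, 1.2, 19.4]
width: 15.1
gripper_force: 63.4
```

```bash
python3 plan.py -12; python3 -c "
from plan import *
s=sensors.read_state();print('F along n',s['force']@n,'depth from 477.7..',(s['eef_pos']-[477.7,-9.6,124.8])@n)"
```

```text
at [473.1  -9.6 116.6] shift units [-0.012 -0.005 -0.009] turn units [-0.01  0.03 -0.01] F [ 5.   1.2 19.4] q [ 0.03  0.83 -0.1   1.68  0.04  1.15 -1.08] w 15.1
F along n 19.346481035440622 depth from 477.7.. -9.392212944935645
```

send_rows([
  [0,[0,0,0],[-0.4,0,-0.7]],
  [0,[0,0,0],[-0.5,0,-0.87]],
  [0,[0,0,0],[-0.5,0,-0.87]],
  [0,[0,0,0],[-0.5,0,-0.87]],
  [0,[0,0,0],[-0.5,0,-0.87]],
  [0,[0,0,0],[0,0,0]],
])

```text
clock: 19.32
eef_pos: [473.0, -9.6, 116.6]
tool_rot: [-3.053, 0.508, 0.171]
force: [4.5, 2.5, 18.9]
width: 15.0
gripper_force: 63.4
```

```bash
cat > tq.py <<'E'
from plan import *
s=sensors.read_state(); print('Fn',(s['force']@n).round(1),'tq n',(s['torque']@n).round(2)); R=Rotation.from_euler('xyz',s['tool_rot'])
print('turned',-((R*RT.inv()).as_rotvec()@n).round(3),'lat',(s['eef_pos']-grip).round(1),'depth',((s['eef_pos']-[477.7,-9.6,124.8])@n).round(1),'F',s['force'].round(1),'w',round(s['width'],1))
E
python3 tq.py
```

```text
Fn 18.6 tq n -0.05
turned 0.42 lat [-5.3  0.3 -9.9] depth -9.4 F [ 4.5  2.5 18.9] w 15.0
```

send_rows([
  [0,[0,0,0],[-0.5,0,-0.87]],
  [0,[0,0,0],[-0.5,0,-0.87]],
  [0,[0,0,0],[-0.5,0,-0.87]],
  [0,[0,0,0],[-0.5,0,-0.87]],
  [0,[0,0,0],[-0.5,0,-0.87]],
  [0,[0,0,0],[-0.5,0,-0.87]],
  [0,[0,0,0],[-0.5,0,-0.87]],
  [0,[0,0,0],[-0.5,0,-0.87]],
])

```text
clock: 20.32
eef_pos: [472.9, -9.6, 116.7]
tool_rot: [2.855, 0.432, -0.616]
force: [5.6, 2.2, 18.7]
width: 15.1
gripper_force: 63.4
```

send_rows([
  [0,[0,0,0],[-0.4,0,-0.7]],
  [0,[0,0,0],[0,0,0]],
  [0,[0,0,0],[0,0,0]],
])

```text
clock: 20.7
eef_pos: [472.9, -9.6, 116.7]
tool_rot: [2.826, 0.412, -0.686]
force: [4.7, 2.4, 19.7]
width: 14.8
gripper_force: 63.5
```

```bash
python3 tq.py
```

```text
Fn 19.4 tq n 0.3
turned 1.189 lat [-5.4  0.3 -9.8] depth -9.4 F [ 4.7  2.4 19.7] w 14.8
```

send_rows([
  [0,[0,0,0],[-0.25,0,-0.43]],
  [0,[0,0,0],[0,0,0]],
  [0,[0,0,0],[0,0,0]],
])

```text
clock: 21.08
eef_pos: [472.9, -9.5, 116.7]
tool_rot: [2.808, 0.398, -0.728]
force: [5.7, 2.1, 18.9]
width: 15.0
gripper_force: 64.0
```

```bash
python3 tq.py
```

```text
Fn 19.2 tq n 1.06
turned 1.23 lat [-5.4  0.4 -9.8] depth -9.4 F [ 5.7  2.1 18.9] w 15.0
```

send_rows([
  [0,[0.04,0,0.07],[0,0,0]],
  [0,[0.04,0,0.07],[0,0,0]],
  [0,[0.015,0,0.03],[0,0,0]],
  [0,[0,0,0],[0,0,0]],
  [40,[0,0,0],[0,0,0]],
  [40,[0,0,0],[0,0,0]],
  [40,[0,0,0],[0,0,0]],
  [40,[0,0,0],[0,0,0]],
])

```text
clock: 22.08
eef_pos: [477.1, -10.1, 124.6]
tool_rot: [2.805, 0.399, -0.734]
force: [-1.1, 0.1, 0.0]
width: 40.0
gripper_force: 0.0
```

send_rows([
  [40,[0.15,0,0.26],[0,0,0]],
  [40,[0.2,0,0.35],[0,0,0]],
  [40,[0.3,0,0.52],[0,0,0]],
  [40,[0.3,0,0.52],[0,0,0]],
  [40,[0.2,-0.6,0.6],[0,0,0]],
  [40,[0,-0.9,0.6],[0,0,0]],
  [40,[0,-0.9,0.4],[0,0,0]],
  [40,[0,0,0],[0,0,0]],
])

```text
clock: 23.08
eef_pos: [545.5, -158.2, 320.5]
tool_rot: [2.803, 0.392, -0.743]
force: [-0.4, 0.5, -0.3]
width: 39.8
gripper_force: 0.0
```

```bash
python3 snap.py 7
python3 - <<'E'
from plan import *
A,C,N=load(7); c=grip-49*n
h=(A-c)@n; e1=np.array([-.868,0,.497]); e2=np.cross(n,e1) 
for k in (0,1):
    m=(N==k)&(np.linalg.norm(A-grip,axis=1)<45)&(h>52)&(h<68); Q=A[m]
    if len(Q)<10: print(k,len(Q)); continue
    uv=np.c_[(Q-c)@e1,(Q-c)@e2]; v=np.linalg.svd(uv-uv.mean(0),full_matrices=False)[2][0]; v*=np.sign(v[0])
    print('bar',k,len(Q),'h',np.median(h[m]).round(1),'angle to right',-np.degrees(np.arctan2(v[1],v[0])).round(1))
for k in(0,1):
    q=A[(N==k)&(np.hypot(A[:,0]-484,A[:,1]-276)<60)&(A[:,2]>182)&(A[:,2]<200)]; print('key top',len(q),q.mean(0).round(1) if len(q) else '')
    q=A[(N==k)&(abs(A[:,0]-518)<70)&(abs(A[:,1]+254)<70)&(A[:,2]>95)&(A[:,2]<118)]
    if len(q)>9: n2=np.linalg.svd(q-q.mean(0),full_matrices=False)[2][2]; print('lid',n2.round(3),len(q))
E
```

```text
23.175 [ 546.1 -152.   318.2] [ 2.807  0.399 -0.734] [-0.3  0.8 -0. ] [ 0.    0.75  0.35  1.24 -0.08  1.68 -1.9 ]
bar 0 18 h 57.8 angle to right -43.6
bar 1 14 h 56.9 angle to right 7.7
key top 0 
lid [0.012 0.001 1.   ] 3720
key top 348 [483.5 274.3 189.1]
lid [-0.01   0.002 -1.   ] 2017
```

View pics/scene7.png

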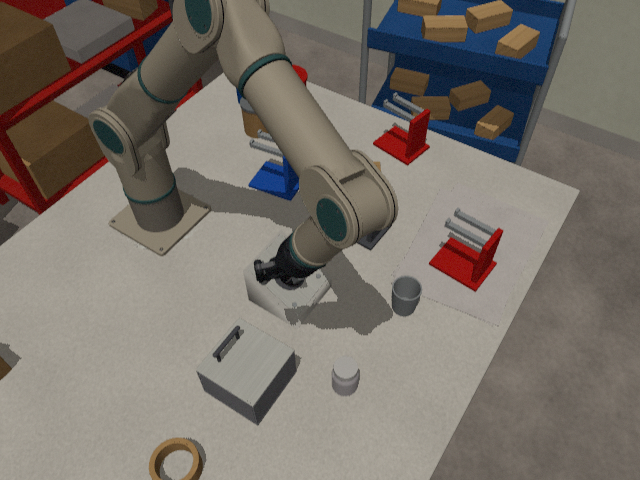

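The arm hides the knob around (290,275), while the key and lid measure right. I'll back the arm off further and check the knob.

send_rows([
  [40,[0,-0.9,0.2],[0,0,0]],
  [40,[0,-0.9,0],[0,0,0]],
  [40,[0,-0.9,0],[0,0,0]],
  [40,[0,-0.9,0],[0,0,0]],
  [40,[0,-0.6,0],[0,0,0]],
  [40,[0,0,0],[0,0,0]],
])

```text
clock: 23.92
eef_pos: [545.3, -405.3, 328.3]
tool_rot: [2.804, 0.401, -0.736]
force: [-0.2, 0.3, 0.7]
width: 39.6
gripper_force: 0.0
```

```bash
python3 snap.py 8
python3 - <<'E'
from plan import *
A,C,N=load(8); c=grip-49*n
h=(A-c)@n; e1=np.array([-.868,0,.497]); e2=np.cross(n,e1) 
for k in (0,1):
    m=(N==k)&(np.linalg.norm(A-grip,axis=1)<45)&(h>52)&(h<68); Q=A[m]
    if len(Q)<10: print(k,len(Q)); continue
    uv=np.c_[(Q-c)@e1,(Q-c)@e2]; v=np.linalg.svd(uv-uv.mean(0),full_matrices=False)[2][0]; v*=np.sign(v[0])
    print('bar',k,len(Q),'h',np.median(h[m]).round(1),'angle to right',-np.degrees(np.arctan2(v[1],v[0])).round(1))
E
```

```text
24.025 [ 547.2 -401.9  329.1] [ 2.808  0.401 -0.731] [ 0.4  0.6 -0.2] [ 0.35  0.93  0.38  0.84  0.    1.84 -1.58]
bar 0 189 h 59.4 angle to right 34.5
bar 1 156 h 58.4 angle to right 35.0
```

The knob is at the right mark (34.5–35°, target 34.4°) and sprung out to its starting height. Handing in.

```bash
python3 -c "
from cell import ctrl
print(ctrl.finish_job())"
```

```text
the job is handed in; nothing more can be done
None
```

I handed the job in at about 24 s: the key hangs in the grey rack, the lid measures about 0.01 rad from shut, and the knob is at the right mark and sprung out; the hand-in returned no verdict.

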